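# Stand the slumped card tubes up in their bin

### The arm

A 7-joint arm with a two-finger parallel gripper is mounted at the origin on a cart in front of the work surface, level with it; the furniture and walls round the work are solid. World frame = base frame: x ahead of the robot, y to its left, z up, the work surface at z = 0. Lengths are in m, angles in rad, forces in N, time in s.
With the tool pointing down it reaches from about 0.425 to 0.875 m from the base axis. Payload 4.7 kg.
Tool frame: the origin (TCP) lies midway between the tips of the shut fingers; the grasp point (between the pads) lies 19 mm behind it (ctrl.grip_point_offset is the distance from the TCP to the grasp point, in m); z points along the fingers, y is the line along which they close (so a half turn about z gives the same grasp; the last joint's range is limited). The gripper opens to 87 mm and grips with 3 to 60 N. Pads are 19 mm wide; open, the fingers measure 117 mm over their backs; the gripper's body (75 mm by 190 mm) begins 51 mm behind the grasp point.
Start: joints at [-1.24, 0.321, -0.07, 1.45, 0.023, 1.371, -0.057], TCP at [0.203, 0.618, 0.223] pointing down, gripper open.
Joint ranges: [-2.86, 2.86], [-0.3, 2.09], [-1.38, 1.24], [0.06, 2.45], [-1.56, 4.7], [0.09, 2.05], [-2.69, 2.69]. Speed limits (rad/s): [2.57, 2.57, 3.14, 3.14, 3.14, 3.14, 3.14].

### API

Orientations are given as a rotation vector (axis times angle).
In Python, from bench import ctrl gives the robot as it stands. The module is installed in compiled form; this text tells all that it offers.
- The arm moves only by the shell command python3 -m handwheel 'ROWS' [OPENING] [FORCE]. ROWS is JSON, a list of rows, each an object of numbers: "x", "y", "z": the shift along the tool's x, y, z in m; "wx", "wy", "wz": the turn, a rotation vector about the tool's x, y, z in degrees. A call has 1 to 10 rows; each row is the pose to reach, as a shift and turn from the pose commanded when the call began, along the tool's axes at that moment; what a row does not reach only later rows make up. A row lasts 1/12 s, in which the tool goes at most 41.7 mm and 7.16 degrees, less where a joint would pass 70% of its speed; a pose out of reach is approached as far as the arm can. A call with a gripper value outside its range is refused whole. OPENING is the finger opening in m, from 0 to 0.087, set as the call begins (- or left out, the last holds). The fingers move at their own pace and stop on an object; FORCE is the grip in N (left out, the last holds). Time passes only in rows, so rows that repeat a pose let the fingers close. It gives the time, the measured TCP pose, the force, the opening and the grip force at its end, in the units of the state.
- ctrl.get_state(): the state, without advancing time (a new reading comes with each control period).
- ctrl.get_image(name): name is "scene" or "top" or "wrist"; returns a dict with "image" (480x640x3 uint8, red, green, blue), "K" (3x3 intrinsics, pixels), "world_to_cam" (4x4, takes a point from world to camera coordinates); the wrist camera has in their place "hand_eye" (4x4, takes a point from camera to tool coordinates, whose origin is the TCP and whose axes are the flange's). Camera axes: x right, y down, z forward; pixel columns grow to the right and rows downward; lengths in m; the calibration is good to about 2 mm. The wrist camera is an equidistant fisheye: a pixel r from the principal point sees the ray r / f radians off the axis. A picture is of the moment at which its call begins: read the wrist's pose just before it. There is no depth.
- ctrl.close_job(): hands the job in; it is judged then, once.
The state is a dict: "time": time; "joint_positions": joint angles; "qd": joint speeds; "joint_torque": joint torques, N m; "position": TCP position; "tool_rot": TCP orientation; "ft_force": force on the tool from outside, world axes, zero at the start; "torque": the same for the moment, N m; "grip_width": opening from 0.0 (shut) to 1.0 (fully open); "grip_force": force on a finger pad.
Only numpy, scipy, OpenCV 4.12 (cv2) and the standard library are available. Lean on these libraries where they do the work, as an engineer would, in place of code of your own. Each camera call takes 0.05 s, during which the arm holds its last target. There are 200 camera calls.

### The job

Two card tubes have slumped over in the two lanes of the deep plywood bin, and a beech strip has been left lying across the top of it. First take the strip off and lay it flat on the table without dropping it; then tip each tube up without lifting it out of the bin, so that it stands upright by itself on its foot, in the pocket its foot is already in. Leave the mallet, the wax tin and the sanding block beside the bin where they are.

Things in the scene. Friction and masses are not known exactly. Their poses are not given: they have to be found in the camera images.
- tube_bin: Open plywood bin fastened to the table, 216 (its x) x 146 (its y) x 148 mm high; origin at the centre of its underside, z up. Floor and outer walls 8 mm thick; inside 200 mm long (x = -100..100). A 6 mm divider along x at y = 0, top at z = 136 mm, parts it into two lanes 62 mm wide, centred at y = +34 (tube 1) and -34 mm (tube 2).
- pocket_1 (a point): Centre of the floor (z = 8 mm) of the foot pocket in the bin's +y lane: 80 x 62 mm, at bin x = -100..-20, between the -x end wall and a fixed cross board 10 mm thick (x = -20..-10) whose top is 58 mm above the table. Axes as the bin's.
- pocket_2 (a point): Centre of the floor of the foot pocket in the bin's -y lane, the same turned by half a turn: at bin x = 20..100, between the +x end wall and a cross board (x = 10..20), top 58 mm above the table. Axes as the bin's.
- tube_1_foot (a point): Centre of the lower end face of tube 1: brown card tube, 36 mm across, 150 mm long, 35 to 80 g; treat it as solid, nothing enters its ends. It starts in the +y lane leaning about 48 degrees from vertical: foot in pocket 1 by the -x end wall, side on the cross board's edge, head towards +x, about 60 mm short of the +x end wall. Standing, its top is 158 mm above the table.
- tube_1_head (a point): Centre of tube 1's upper end face, 150 mm from its foot point; at the start about 120 mm above the table, the end face's lowest rim point about 108 mm. As the tube is tipped up, that rim point rises 50 mm, in an arc about the foot; a pusher that grips it and stays level can jam the foot into the end wall.
- tube_2_foot (a point): Centre of the lower end face of tube 2: a tube like tube 1, in the bin's -y lane, leaning the other way: foot in pocket 2 by the +x end wall, head towards -x, about 60 mm short of the -x end wall.
- tube_2_head (a point): Centre of tube 2's upper end face, 150 mm from its foot point; it moves as tube 1's does.
- strip: Light beech strip 22 (its x) x 190 (its y) x 9 mm (z), 20 to 37 g, lying loose across the bin's rim (underside at 148 mm) with its length across both lanes; origin at the centre of its underside.
- mallet: Bystander: beech mallet lying on the table along the bin's +y side, 214 mm long (its y), head 70 mm wide (its x) and 51 mm high; origin at the centre of its underside.
- wax_tin: Bystander: flat round green tin, 68 mm across, 26 mm high, on the table beside the bin; origin at the centre of its underside.
- sanding_block: Bystander: cork sanding block, 60 (its x) x 108 (its y) x 36 mm high, on the table at the bin's +x end; origin at the centre of its underside. Apart from the things listed, the table is bare for x = 0.40..0.62 and y = -0.18..-0.40 in the world frame.
Not all that is in view belongs to the job. What is meant by the strip is not pink, and is the smaller of those in its own colour.

How it is judged:
On the way:
1. the strip lies flat on the table, off the bin (height (world z) of strip between -0.003 and 0.004 m and angle between the z axis of strip and the z axis of tube_bin, either way round below 0.06 rad), for 0.2 s.
At the end, for the whole second after the job is handed in: Both tubes stand upright on their feet (head within 12 mm of straight above the foot), each in its own lane and in the pocket where its foot began; the strip lies flat and still on the table (all of step 1 and horizontal distance between tube_1_head and tube_1_foot below 0.012 m and height (world z) of tube_1_head between 0.145 and 0.166 m and x of tube_1_foot in the frame of tube_bin between -0.1 and -0.02 m and y of tube_1_foot in the frame of tube_bin between 0.01 and 0.07 m and horizontal distance between tube_2_head and tube_2_foot below 0.012 m and height (world z) of tube_2_head between 0.145 and 0.166 m and x of tube_2_foot in the frame of tube_bin between 0.02 and 0.1 m and y of tube_2_foot in the frame of tube_bin between -0.07 and -0.01 m and linear speed of strip below 0.02 m/s); the robot touches nothing.
It fails at once if a tube is lifted out of the bin (its foot point more than 60 mm above the table) (height (world z) of any of tube_1_foot, tube_2_foot above 0.06 m).
It fails at once if the strip is dropped on to the table (faster than 0.8 m/s when within 40 mm of it) (height (world z) of strip below 0.04 m and linear speed of strip above 0.8 m/s).
It fails at once if the mallet, the wax tin or the sanding block is moved more than 15 mm or tipped (distance of any of mallet, wax_tin, sanding_block from where it was at the start of the episode above 0.015 m or angle between any of mallet, wax_tin, sanding_block's own z axis and vertical above 0.3 rad).
It also fails if it takes over 69 s, if anything falls off the work surface, if the arm or the gripper's body presses on something with over 40 N, if the wrist force passes 120 N, or if a joint passes its speed limit or range.

## Working session

There is one attempt and no reset: what is moved stays moved. The work goes in short steps, Python scripts to look and compute and a shell command to move; the robot and the scene stay as the last step left them, time stands still between calls to the robot, and variables do not carry over. Pictures are saved under pics/ and viewed, at most 10 in all, crops included, and the job is handed in when it is done.

```bash
mkdir -p pics; cat > h.py <<'E'
from bench import ctrl
import numpy as np, cv2
from scipy.spatial.transform import Rotation as R
def px2w(cam,u,v,z):
    d=np.load(f'pics/{cam}.npz');K,T=d['K'],d['T']
    r=T[:3,:3].T@np.linalg.inv(K)@[u,v,1.];o=-T[:3,:3].T@T[:3,3]
    return o+r*(z-o[2])/r[2]
def w2px(cam,p):
    d=np.load(f'pics/{cam}.npz');q=d['T'][:3,:3]@np.array(p)+d['T'][:3,3];q=d['K']@q;return q[:2]/q[2]
def snap(cam,name):
    g=ctrl.get_image(cam)
    if cam!='wrist':np.savez(f'pics/{cam}.npz',K=g['K'],T=g['world_to_cam'])
    cv2.imwrite(f'pics/{name}.png',g['image'][:,:,::-1]);return g
def totool(target,rotz=0):
    s=ctrl.get_state();return R.from_rotvec(s['tool_rot']).inv().apply(np.array(target)-s['position'])
E
python3 - <<'E'
from h import *
for c in('top','scene'):
    snap(c,c+'0')
s=ctrl.get_state();print(s['position'],s['tool_rot'],R.from_rotvec(s['tool_rot']).as_matrix().round(3),s['time'])
E
```

```text
[0.20238297 0.61720009 0.22159083] [-4.95460732e-01 -3.10210712e+00  2.56766376e-03] [[-0.95   0.311 -0.   ]
 [ 0.311  0.95  -0.002]
 [-0.    -0.002 -1.   ]] 0.1
```

View pics/top0.png

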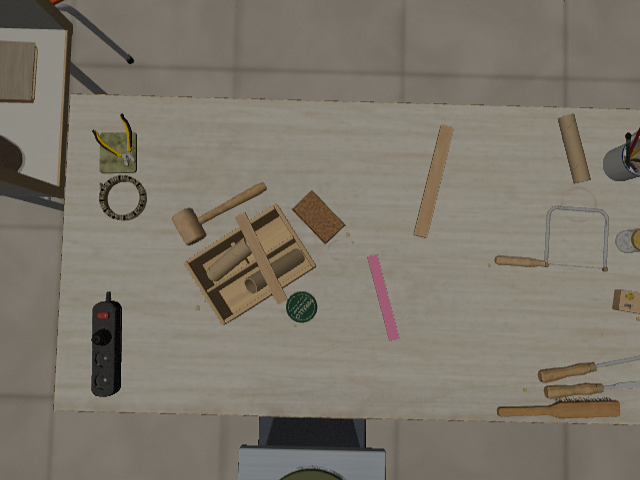

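View pics/scene0.png

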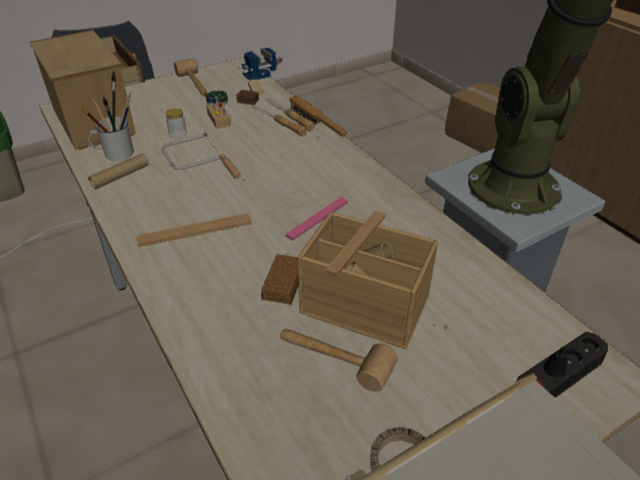

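Strip look-alikes in the top view are the beech strip across the bin (261,258), a longer beech strip on the table (433,180) and a pink one (383,297). I choose the one on the bin, since it is not pink and is the smaller of the two beech ones. The bin corners are at about (186,263), (277,205), (315,266) and (223,324). The mallet is at (215,215), the block at (319,217) and the tin at (301,307).

```bash
python3 - <<'E'
from h import *
im=cv2.imread('pics/top0.png')[170:335,165:355];cv2.imwrite('pics/crop1.png',cv2.resize(im,None,fx=4,fy=3.6,interpolation=cv2.INTER_CUBIC)[:600])
cv2.imwrite('pics/crop1.png',cv2.resize(im,None,fx=3.6,fy=3.6,interpolation=cv2.INTER_CUBIC))
d=np.load('pics/top.npz');T=d['T'];print(-T[:3,:3].T@T[:3,3],d['K'])
print(w2px('top',[.2,.617,.22]),w2px('top',[.5,0,0]))
for n,u,v,z in[('c',186,263,.148),('c',277,205,.148),('c',315,266,.148),('c',223,324,.148),('s',240,215,.157),('s',282,301,.157)]:print(n,px2w('top',u,v,z))
E
```

```text
[0.52340845 0.00499973 1.25758869] [[569.02614109   0.         318.54164992]
 [  0.         569.02614109 241.82077302]
 [  0.           0.           1.        ]]
[-34.47086357 450.38195663] [316.18880729 287.55366121]
c [0.54407625 0.25503389 0.148     ]
c [0.66214424 0.08146536 0.148     ]
c [0.54455438 0.00396116 0.148     ]
c [0.42802399 0.17898975 0.148     ]
s [0.63963432 0.15204148 0.157     ]
s [0.4754952  0.06575254 0.157     ]
```

View pics/crop1.png

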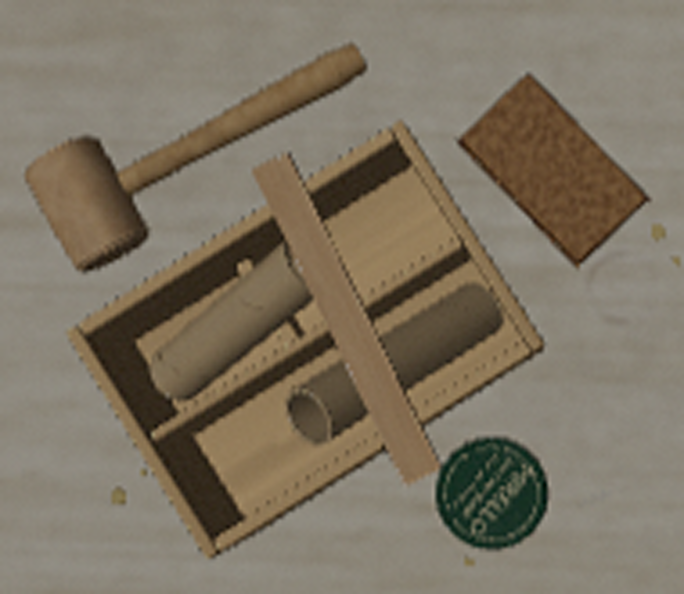

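```bash
cat >> h.py <<'E'
def c2w(u,v,z,f=3.6,o=(165,170)): return px2w('top',o[0]+(u+.5)/f-.5,o[1]+(v+.5)/f-.5,z)
C=lambda:[c2w(*q,.148) for q in((70,332),(400,122),(543,348),(213,556))]
def binframe():
    a,b,c,d=C();ctr=(a+b+c+d)/4;ex=(b-a+c-d);ex/=np.linalg.norm(ex);ey=np.array([-ex[1],ex[0],0]);ctr[2]=0
    return np.column_stack([ex,ey,[0,0,1]]),ctr
def b2w(p): B,c=binframe();return c+B@np.array(p)
def w2b(p): B,c=binframe();return B.T@(np.array(p)-c)
E
python3 - <<'E'
from h import *
a,b,c,d=C();print('sizes',[np.linalg.norm(x).round(4) for x in(b-a,c-d,d-a,c-b)])
B,ct=binframe();print(ct,np.degrees(np.arctan2(B[1,0],B[0,0])))
s=[c2w(*q,.157) for q in((252,172),(288,152),(440,464),(405,482))]
n=np.linalg.norm;print('strip',n(s[0]-s[1]),n(s[2]-s[1]),n(s[3]-s[0]),n(s[3]-s[2]));sc=sum(s)/4;dd=s[0]+s[1]-s[2]-s[3];yaw=np.degrees(np.arctan2(dd[1],dd[0]));print(sc,yaw,w2b(sc))
for q in [(175,385),(310,415),(490,305)]:
  for z in(.02,.12):print(q,z,w2b(c2w(*q,z)))
# required tool-turn so tool y (currently .311,.95) is across strip
S=R.from_rotvec(ctrl.get_state()['tool_rot']).as_matrix()
ty=np.degrees(np.arctan2(S[1,1],S[0,1]));print('tool y world angle',ty,'want',yaw-90,yaw+90,'bin x',np.degrees(np.arctan2(B[1,0],B[0,0])))
print('tool shift to above strip',totool([sc[0],sc[1],.25]),totool([sc[0],sc[1],.149]))
print('decoy',[px2w('top',*q,0) for q in((414,236),(427,238),(383,254),(397,339))])
E
```

```text
sizes [np.float64(0.2114), np.float64(0.2095), np.float64(0.1436), np.float64(0.1456)]
[0.54576604 0.13082438 0.        ] -56.07918762081513
strip 0.0221456952757779 0.18686348076351172 0.18599963817869847 0.020977232489451655
[0.55788305 0.10925482 0.157     ] 27.822582317594193 [ 0.02466049 -0.00198201  0.157     ]
(175, 385) 0.02 [-0.09232484  0.02926584  0.02      ]
(175, 385) 0.12 [-0.07743631  0.01972839  0.12      ]
(310, 415) 0.02 [-0.0333828  -0.02963707  0.02      ]
(310, 415) 0.12 [-0.02325692 -0.03441503  0.12      ]
(490, 305) 0.02 [ 0.09348747 -0.03184635  0.02      ]
(490, 305) 0.12 [ 0.09336195 -0.03644579  0.12      ]
tool y world angle 71.85100946875889 want -62.1774176824058 117.8225823175942 bin x -56.07918762081513
tool shift to above strip [-0.49603584 -0.37198658 -0.02775275] [-0.49602643 -0.37182089  0.07324711]
decoy [array([ 0.61938335, -0.21405423,  0.        ]), array([ 0.61567296, -0.24298811,  0.        ]), array([ 0.57769024, -0.14595949,  0.        ]), array([ 0.39193267, -0.18005009,  0.        ])]
```

The picture matches the listed sizes, and the crop confirms the strip: 22 x 187 mm at a height of 157 mm. I move above it now.

```bash
python3 -m handwheel '[{"x":0,"y":0,"z":-0.035},{"x":-0.248,"y":-0.186,"z":-0.035,"wz":-46},{"x":-0.248,"y":-0.186,"z":-0.035,"wz":-46},{"x":-0.248,"y":-0.186,"z":-0.035,"wz":-46},{"x":-0.496,"y":-0.372,"z":-0.028,"wz":-46},{"x":-0.496,"y":-0.372,"z":-0.028,"wz":-46},{"x":-0.496,"y":-0.372,"z":-0.028,"wz":-46},{"x":-0.496,"y":-0.372,"z":-0.028,"wz":-46},{"x":-0.496,"y":-0.372,"z":-0.028,"wz":-46},{"x":-0.496,"y":-0.372,"z":-0.028,"wz":-46}]' 0.06 10
cat > st.py <<'E'
from h import *
import sys
s=ctrl.get_state();M=R.from_rotvec(s['tool_rot']).as_matrix();print('t',s['time'],'pos',s['position'].round(4) if hasattr(s['position'],'round') else s['position'],'yaw_y',np.degrees(np.arctan2(M[1,1],M[0,1])).round(2),'zax',M[:,2].round(3),'bin',w2b(s['position']).round(4),'F',np.round(s['ft_force'],2),'gw',s['grip_width'],'gf',s['grip_force'])
if len(sys.argv)>3:
    print('shift to target',totool([float(a) for a in sys.argv[1:4]]).round(4))
E
python3 st.py 0.558 0.109 0.2
```

```text
t 0.1 pos [0.2024 0.6172 0.2216] yaw_y 71.85 zax [-0.    -0.002 -1.   ] bin [-0.5952 -0.0135  0.2216] F [ 0.29 -0.73 -0.64] gw 0.9955160941725695 gf 0.0
shift to target [-0.4962 -0.3721  0.0222]invalid input at $[0]: expected keys x, y, z, wx, wy, wz
```

```bash
python3 -m handwheel '[{"x":-0.02,"y":-0.02,"z":-0.03,"wx":0,"wy":0,"wz":0},{"x":-0.496,"y":-0.372,"z":-0.028,"wx":0,"wy":0,"wz":-46},{"x":-0.496,"y":-0.372,"z":-0.028,"wx":0,"wy":0,"wz":-46},{"x":-0.496,"y":-0.372,"z":-0.028,"wx":0,"wy":0,"wz":-46},{"x":-0.496,"y":-0.372,"z":-0.028,"wx":0,"wy":0,"wz":-46},{"x":-0.496,"y":-0.372,"z":-0.028,"wx":0,"wy":0,"wz":-46},{"x":-0.496,"y":-0.372,"z":-0.028,"wx":0,"wy":0,"wz":-46},{"x":-0.496,"y":-0.372,"z":-0.028,"wx":0,"wy":0,"wz":-46},{"x":-0.496,"y":-0.372,"z":-0.028,"wx":0,"wy":0,"wz":-46},{"x":-0.496,"y":-0.372,"z":-0.028,"wx":0,"wy":0,"wz":-46}]' 0.06 10
python3 st.py 0.558 0.109 0.2
```

```text
time: 0.93
position: [0.4264, 0.2942, 0.2512]
tool_rot: [0.757, -3.049, -0.0]
ft_force: [-0.1, 1.3, -0.1]
grip_width: 0.687
grip_force: 0.0
t 0.9333 pos [0.4264 0.2942 0.2512] yaw_y 117.88 zax [-0.  0. -1.] bin [-0.2022 -0.0078  0.2512] F [-0.07  1.28 -0.14] gw 0.6871279655496005 gf 0.0
shift to target [-0.0297 -0.2253  0.0512]
```

```bash
python3 -m handwheel '[{"x":-0.03,"y":-0.225,"z":0.02,"wx":0,"wy":0,"wz":0},{"x":-0.03,"y":-0.225,"z":0.02,"wx":0,"wy":0,"wz":0},{"x":-0.03,"y":-0.225,"z":0.02,"wx":0,"wy":0,"wz":0},{"x":-0.03,"y":-0.225,"z":0.02,"wx":0,"wy":0,"wz":0},{"x":-0.03,"y":-0.225,"z":0.02,"wx":0,"wy":0,"wz":0},{"x":-0.03,"y":-0.225,"z":0.02,"wx":0,"wy":0,"wz":0},{"x":-0.03,"y":-0.225,"z":0.02,"wx":0,"wy":0,"wz":0},{"x":-0.03,"y":-0.225,"z":0.02,"wx":0,"wy":0,"wz":0}]' 0.06 10 >/dev/null
python3 st.py 0.558 0.109 0.149
python3 - <<'E'
from h import *
g=snap('wrist','w1');print(g['K'],g['hand_eye'])
E
```

```text
t 1.6 pos [0.5575 0.11   0.2307] yaw_y 117.67 zax [-0.001 -0.    -1.   ] bin [ 0.0238 -0.0019  0.2307] F [-0.61  1.07 -0.2 ] gw 0.6885995372609199 gf 0.0
shift to target [-0.0001 -0.0011  0.0817]
[[371.64829954   0.         317.89281491]
 [  0.         371.64829954 241.13700076]
 [  0.           0.           1.        ]] [[ 1.10629910e-03 -9.63795309e-01 -2.66640917e-01  7.26629829e-02]
 [ 9.99998088e-01  1.49614459e-03 -1.25892211e-03 -1.51039859e-04]
 [ 1.61227658e-03 -2.66639014e-01  9.63795122e-01 -1.61635355e-01]
 [ 0.00000000e+00  0.00000000e+00  0.00000000e+00  1.00000000e+00]]
```

View pics/w1.png

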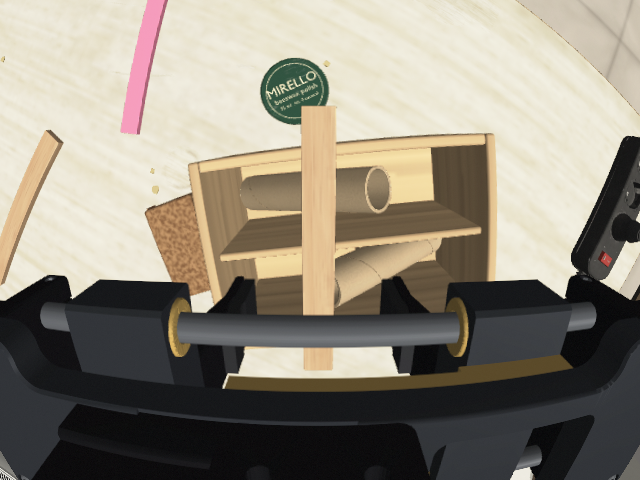

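The strip runs straight up the picture at column 318, midway between the fingers (240 and 395) and aligned with them. I go down and grip.

```bash
python3 -m handwheel '[{"x":0,"y":0,"z":0.04,"wx":0,"wy":0,"wz":0},{"x":0,"y":0,"z":0.065,"wx":0,"wy":0,"wz":0},{"x":0,"y":0,"z":0.081,"wx":0,"wy":0,"wz":0},{"x":0,"y":0,"z":0.081,"wx":0,"wy":0,"wz":0},{"x":0,"y":0,"z":0.081,"wx":0,"wy":0,"wz":0},{"x":0,"y":0,"z":0.081,"wx":0,"wy":0,"wz":0}]' 0.06 10 >/dev/null
python3 st.py 0.558 0.109 0.1495
```

```text
t 2.15 pos [0.558  0.1128 0.1519] yaw_y 117.96 zax [ 0.002  0.001 -1.   ] bin [2.180e-02 1.000e-04 1.519e-01] F [ 0.21 -0.23  0.25] gw 0.6901184223021085 gf 0.0
shift to target [ 0.0017 -0.0033  0.0024]
```

```bash
python3 -m handwheel '[{"x":0,"y":0,"z":0.002,"wx":0,"wy":0,"wz":0},{"x":0,"y":0,"z":0.002,"wx":0,"wy":0,"wz":0},{"x":0,"y":0,"z":0.002,"wx":0,"wy":0,"wz":0},{"x":0,"y":0,"z":0.002,"wx":0,"wy":0,"wz":0},{"x":0,"y":0,"z":0.002,"wx":0,"wy":0,"wz":0},{"x":0,"y":0,"z":0.002,"wx":0,"wy":0,"wz":0},{"x":0,"y":0,"z":0.002,"wx":0,"wy":0,"wz":0},{"x":0,"y":0,"z":0.002,"wx":0,"wy":0,"wz":0}]' 0.01 15
python3 -m handwheel '[{"x":0,"y":0,"z":-0.01,"wx":0,"wy":0,"wz":0},{"x":0,"y":0,"z":-0.03,"wx":0,"wy":0,"wz":0},{"x":0,"y":0,"z":-0.06,"wx":0,"wy":0,"wz":0},{"x":0,"y":0,"z":-0.06,"wx":0,"wy":0,"wz":0}]' 0.01 15 >/dev/null
python3 st.py 0.5 -0.28 0.21
python3 - <<'E'
from h import *
snap('wrist','w2');snap('top','top2')
E
```

```text
time: 2.82
position: [0.5576, 0.1112, 0.1485]
tool_rot: [-0.756, 3.049, -0.0]
ft_force: [-0.6, -0.6, 0.3]
grip_width: 0.248
grip_force: 15.0
t 3.15 pos [0.5606 0.1118 0.2148] yaw_y 117.84 zax [ 0.009  0.003 -1.   ] bin [0.024  0.0017 0.2148] F [ 1.65 -0.57  0.5 ] gw 0.24765490083083963 gf 14.997404515743256
shift to target [ 0.2366 -0.3182  0.0031]
```

View pics/w2.png

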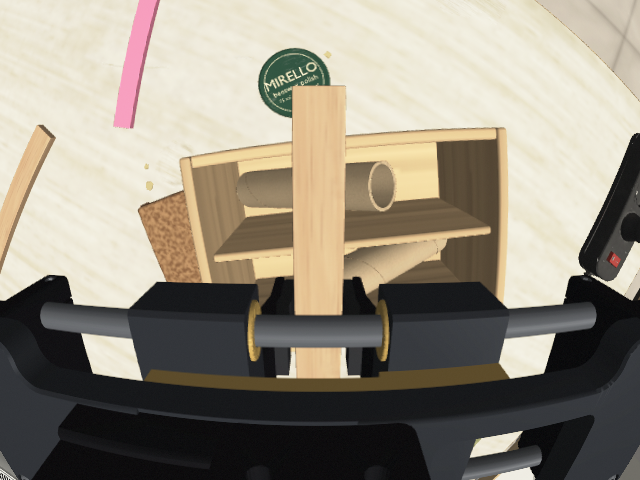

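The strip is held level between the pads. I carry it to the bare area and turn it 30° on the way.

```bash
python3 -m handwheel '[{"x":0.02,"y":-0.03,"z":0,"wx":0,"wy":0,"wz":5},{"x":0.237,"y":-0.318,"z":0,"wx":0,"wy":0,"wz":30},{"x":0.237,"y":-0.318,"z":0,"wx":0,"wy":0,"wz":30},{"x":0.237,"y":-0.318,"z":0,"wx":0,"wy":0,"wz":30},{"x":0.237,"y":-0.318,"z":0,"wx":0,"wy":0,"wz":30},{"x":0.237,"y":-0.318,"z":0,"wx":0,"wy":0,"wz":30},{"x":0.237,"y":-0.318,"z":0,"wx":0,"wy":0,"wz":30},{"x":0.237,"y":-0.318,"z":0,"wx":0,"wy":0,"wz":30},{"x":0.237,"y":-0.318,"z":0,"wx":0,"wy":0,"wz":30},{"x":0.237,"y":-0.318,"z":0,"wx":0,"wy":0,"wz":30}]' >/dev/null
python3 -m handwheel '[{"x":0,"y":0,"z":0.04,"wx":0,"wy":0,"wz":0},{"x":0,"y":0,"z":0.07,"wx":0,"wy":0,"wz":0},{"x":0,"y":0,"z":0.07,"wx":0,"wy":0,"wz":0},{"x":0,"y":0,"z":0.07,"wx":0,"wy":0,"wz":0},{"x":0,"y":0,"z":0.07,"wx":0,"wy":0,"wz":0}]' >/dev/null
python3 st.py 0.5 -0.28 0.02; python3 -c "
from h import *
print(ctrl.get_state()['joint_positions'])"
```

```text
t 4.5 pos [ 0.4971 -0.2805  0.1394] yaw_y 87.89 zax [ 0.001 -0.    -1.   ] bin [ 0.3142 -0.2699  0.1394] F [ 0.62  0.57 -0.02] gw 0.24708129884028293 gf 14.997553825378418
shift to target [-0.0028  0.0007  0.1194]
[-0.1201939   0.24071987  0.67551038  1.78093786 -0.16228018  1.17522852
  2.13796914]
```

```bash
python3 -m handwheel '[{"x":0,"y":0,"z":0.04,"wx":0,"wy":0,"wz":0},{"x":0,"y":0,"z":0.08,"wx":0,"wy":0,"wz":0},{"x":0,"y":0,"z":0.105,"wx":0,"wy":0,"wz":0},{"x":0,"y":0,"z":0.12,"wx":0,"wy":0,"wz":0},{"x":0,"y":0,"z":0.125,"wx":0,"wy":0,"wz":0},{"x":0,"y":0,"z":0.128,"wx":0,"wy":0,"wz":0},{"x":0,"y":0,"z":0.13,"wx":0,"wy":0,"wz":0},{"x":0,"y":0,"z":0.132,"wx":0,"wy":0,"wz":0},{"x":0,"y":0,"z":0.132,"wx":0,"wy":0,"wz":0},{"x":0,"y":0,"z":0.132,"wx":0,"wy":0,"wz":0}]' >/dev/null
python3 st.py
python3 -m handwheel '[{"x":0,"y":0,"z":0.001,"wx":0,"wy":0,"wz":0},{"x":0,"y":0,"z":0.002,"wx":0,"wy":0,"wz":0},{"x":0,"y":0,"z":0.003,"wx":0,"wy":0,"wz":0},{"x":0,"y":0,"z":0.003,"wx":0,"wy":0,"wz":0}]' >/dev/null
python3 st.py
```

```text
t 5.3333 pos [ 0.4973 -0.2809  0.0074] yaw_y 87.86 zax [ 0.002 -0.    -1.   ] bin [ 0.3146 -0.27    0.0074] F [-0.23 -0.56 -0.52] gw 0.25148936613506717 gf 14.997428208589554
t 5.6667 pos [ 0.4963 -0.2805  0.0032] yaw_y 87.85 zax [-0.  0. -1.] bin [ 0.3137 -0.2706  0.0032] F [-0.19 -0.05 -0.92] gw 0.2505727025353257 gf 14.997489005327225
```

Now I creep down until the force shows contact.

```bash
python3 -m handwheel '[{"x":0,"y":0,"z":0.0005,"wx":0,"wy":0,"wz":0},{"x":0,"y":0,"z":0.0012,"wx":0,"wy":0,"wz":0},{"x":0,"y":0,"z":0.0012,"wx":0,"wy":0,"wz":0},{"x":0,"y":0,"z":0.0012,"wx":0,"wy":0,"wz":0}]' >/dev/null
python3 st.py
python3 -m handwheel '[{"x":0,"y":0,"z":0.0005,"wx":0,"wy":0,"wz":0},{"x":0,"y":0,"z":0.001,"wx":0,"wy":0,"wz":0},{"x":0,"y":0,"z":0.001,"wx":0,"wy":0,"wz":0},{"x":0,"y":0,"z":0.001,"wx":0,"wy":0,"wz":0}]' >/dev/null
python3 st.py
```

```text
t 6.0 pos [ 0.4964 -0.2806  0.0021] yaw_y 87.85 zax [-0.  0. -1.] bin [ 0.3138 -0.2705  0.0021] F [-1.06 -0.34  0.78] gw 0.24694058033563193 gf 14.997535943984985
t 6.3333 pos [ 0.4964 -0.2806  0.0011] yaw_y 87.85 zax [-0.  0. -1.] bin [ 0.3138 -0.2705  0.0011] F [ 0.18  0.53 -0.12] gw 0.2516999324618545 gf 14.997516721487045
```

```bash
python3 -m handwheel '[{"x":0,"y":0,"z":0.0003,"wx":0,"wy":0,"wz":0},{"x":0,"y":0,"z":0.0003,"wx":0,"wy":0,"wz":0},{"x":0,"y":0,"z":0.0003,"wx":0,"wy":0,"wz":0},{"x":0,"y":0,"z":0.0003,"wx":0,"wy":0,"wz":0},{"x":0,"y":0,"z":0.0003,"wx":0,"wy":0,"wz":0},{"x":0,"y":0,"z":0.0003,"wx":0,"wy":0,"wz":0},{"x":0,"y":0,"z":0.0003,"wx":0,"wy":0,"wz":0}]' 0.045
python3 -m handwheel '[{"x":0,"y":0,"z":-0.02,"wx":0,"wy":0,"wz":0},{"x":0,"y":0,"z":-0.06,"wx":0,"wy":0,"wz":0},{"x":0,"y":0,"z":-0.1,"wx":0,"wy":0,"wz":0},{"x":0,"y":0,"z":-0.14,"wx":0,"wy":0,"wz":0},{"x":0,"y":0,"z":-0.18,"wx":0,"wy":0,"wz":0},{"x":0,"y":0,"z":-0.22,"wx":0,"wy":0,"wz":0},{"x":0,"y":0,"z":-0.23,"wx":0,"wy":0,"wz":0}]' 0 >/dev/null
python3 st.py
python3 - <<'E'
from h import *
snap('top','top3')
a=cv2.imread('pics/top3.png')
b=cv2.resize(a[190:330,175:325],None,fx=4,fy=4,interpolation=cv2.INTER_CUBIC)
c=a[150:360,370:570]
out=np.zeros((560,800,3),np.uint8);out[:,:600]=b;out[:210,600:]=c;cv2.imwrite('pics/crop3.png',out)
E
```

```text
time: 6.92
position: [0.4965, -0.2806, 0.0009]
tool_rot: [0.059, 3.141, 0.0]
ft_force: [-0.9, -0.5, -0.0]
grip_width: 0.514
grip_force: 0.0
t 7.5 pos [ 0.499  -0.2825  0.2379] yaw_y 87.82 zax [ 0.01  -0.003 -1.   ] bin [ 0.3169 -0.2695  0.2379] F [ 1.08 -1.16  0.65] gw 0.07780354263972931 gf 0.0
```

View pics/crop3.png

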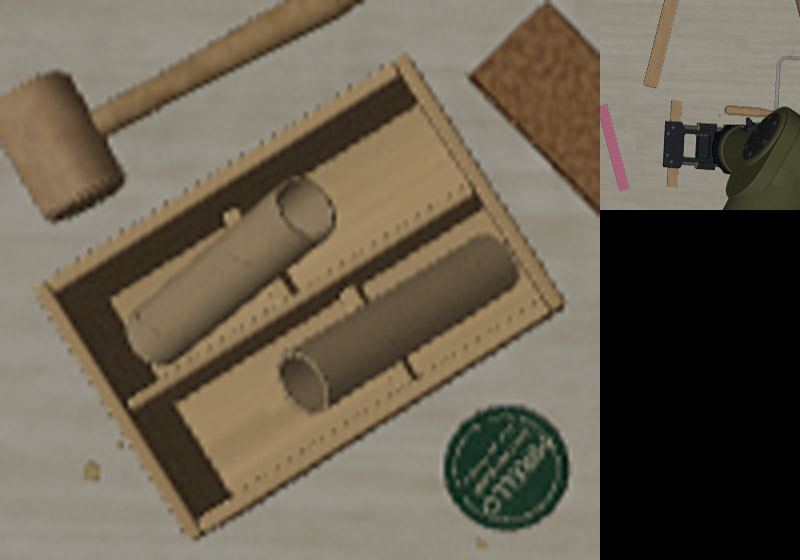

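The strip lies flat on the table at about (673,143) in the inset. Both tubes are clear of it, with the head of tube 1 at crop (305,207) and of tube 2 at (306,382).

```bash
cat > tgt.py <<'E'
from h import *
import sys
M=R.from_rotvec(ctrl.get_state()['tool_rot'])
for a in sys.argv[1:]:
    p=[float(v)/1000 for v in a.split(',')];print(p,totool(b2w(p)).round(4))
E
python3 - <<'E'
from h import *
f=lambda u,v,z:w2b(c2w(u,v,z,4,(175,190))).round(4)
print('heads',f(305,207,.121),f(306,382,.121))
print('corners',[f(u,v,.148) for u,v in((38,290),(404,57),(564,303),(197,538))])
print('foot side t1',f(128,330,.03),f(155,362,.02),'t2',f(500,240,.03),f(518,285,.02))
E
python3 tgt.py 68,28,210; python3 st.py
```

```text
heads [0.0232 0.039  0.121 ] [-0.0227 -0.0352  0.121 ]
corners [array([-0.1062,  0.0713,  0.148 ]), array([0.1048, 0.0723, 0.148 ]), array([ 0.1063, -0.0714,  0.148 ]), array([-0.1044, -0.0719,  0.148 ])]
foot side t1 [-0.0978  0.0441  0.03  ] [-0.0961  0.0226  0.02  ] t2 [ 0.0969 -0.0224  0.03  ] [ 0.0921 -0.0478  0.02  ]
[0.068, 0.028, 0.21] [-0.0935  0.3763  0.0271]
t 7.55 pos [ 0.4991 -0.2824  0.2372] yaw_y 87.84 zax [ 0.01  -0.003 -1.   ] bin [ 0.3168 -0.2693  0.2372] F [ 0.86 -0.5   0.61] gw 0.04745465915650072 gf 0.0
```

```bash
python3 -m handwheel '[{"x":-0.01,"y":0.03,"z":0,"wx":0,"wy":0,"wz":-4},{"x":-0.085,"y":0.38,"z":0,"wx":0,"wy":0,"wz":-36},{"x":-0.085,"y":0.38,"z":0,"wx":0,"wy":0,"wz":-36},{"x":-0.085,"y":0.38,"z":0,"wx":0,"wy":0,"wz":-36},{"x":-0.085,"y":0.38,"z":0,"wx":0,"wy":0,"wz":-36},{"x":-0.085,"y":0.38,"z":0,"wx":0,"wy":0,"wz":-36},{"x":-0.085,"y":0.38,"z":0,"wx":0,"wy":0,"wz":-36},{"x":-0.085,"y":0.38,"z":0,"wx":0,"wy":0,"wz":-36},{"x":-0.085,"y":0.38,"z":0,"wx":0,"wy":0,"wz":-36},{"x":-0.085,"y":0.38,"z":0,"wx":0,"wy":0,"wz":-36}]' 0 >/dev/null
python3 -m handwheel '[{"x":0,"y":0,"z":0,"wx":0,"wy":0,"wz":0},{"x":0,"y":0,"z":0,"wx":0,"wy":0,"wz":0},{"x":0,"y":0,"z":0,"wx":0,"wy":0,"wz":0}]' >/dev/null
python3 st.py; python3 tgt.py 66,38,190 66,38,93 40,38,108; python3 -c "
from h import *
snap('wrist','w4')"
```

```text
t 8.6333 pos [0.5952 0.0945 0.2298] yaw_y 123.79 zax [-0.002 -0.002 -1.   ] bin [0.0577 0.0208 0.2298] F [-0.49  0.16  0.33] gw 0.004965935355267593 gf 0.0
[0.066, 0.038, 0.19] [-0.0173 -0.0082  0.0397]
[0.066, 0.038, 0.093] [-0.0175 -0.0082  0.1367]
[0.04, 0.038, 0.108] [-0.0174  0.0178  0.1217]
```

View pics/w4.png

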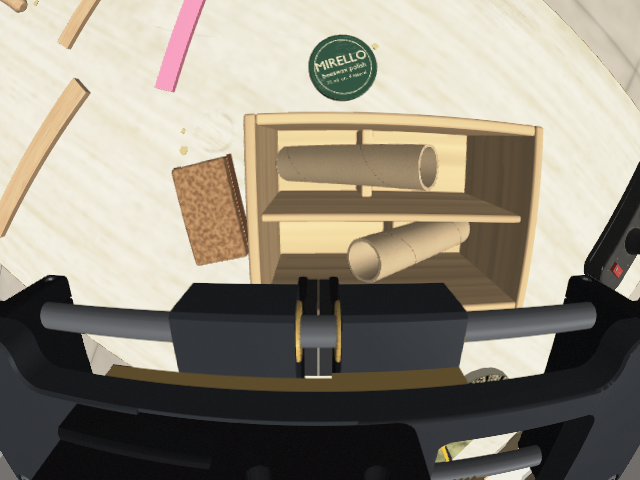

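The head of tube 1 is at (365,262), with free floor on its +x side. I go down there with the fingers shut.

```bash
python3 -m handwheel '[{"x":-0.017,"y":-0.008,"z":0.03,"wx":0,"wy":0,"wz":0},{"x":-0.017,"y":-0.008,"z":0.03,"wx":0,"wy":0,"wz":0},{"x":-0.017,"y":-0.008,"z":0.07,"wx":0,"wy":0,"wz":0},{"x":-0.017,"y":-0.008,"z":0.105,"wx":0,"wy":0,"wz":0},{"x":-0.017,"y":-0.008,"z":0.136,"wx":0,"wy":0,"wz":0},{"x":-0.017,"y":-0.008,"z":0.136,"wx":0,"wy":0,"wz":0},{"x":-0.017,"y":-0.008,"z":0.136,"wx":0,"wy":0,"wz":0}]' 0 >/dev/null
python3 st.py; python3 tgt.py 51,38,93 39,38,108 21,38,123 0,38,134
```

```text
t 9.2667 pos [0.6128 0.097  0.094 ] yaw_y 123.73 zax [-0.004 -0.001 -1.   ] bin [0.0655 0.0368 0.094 ] F [-0.03 -0.06  0.68] gw 0.007722606621545983 gf 0.0
[0.051, 0.038, 0.093] [-0.0012  0.0145  0.001 ]
[0.039, 0.038, 0.108] [-0.0011  0.0265 -0.014 ]
[0.021, 0.038, 0.123] [-0.0009  0.0445 -0.029 ]
[0.0, 0.038, 0.134] [-0.0008  0.0655 -0.0399]
```

```bash
python3 -m handwheel '[{"x":-0.001,"y":0.006,"z":0,"wx":0,"wy":0,"wz":0},{"x":-0.001,"y":0.012,"z":0,"wx":0,"wy":0,"wz":0},{"x":-0.001,"y":0.016,"z":-0.002,"wx":0,"wy":0,"wz":0},{"x":-0.001,"y":0.021,"z":-0.007,"wx":0,"wy":0,"wz":0},{"x":-0.001,"y":0.026,"z":-0.012,"wx":0,"wy":0,"wz":0},{"x":-0.001,"y":0.032,"z":-0.018,"wx":0,"wy":0,"wz":0},{"x":-0.001,"y":0.038,"z":-0.023,"wx":0,"wy":0,"wz":0},{"x":-0.001,"y":0.044,"z":-0.028,"wx":0,"wy":0,"wz":0},{"x":-0.001,"y":0.044,"z":-0.028,"wx":0,"wy":0,"wz":0}]' 0 >/dev/null
python3 st.py; python3 tgt.py 21,38,123 0,38,134; python3 -c "
from h import *
g=snap('scene','s5')
im=g['image'][190:350,280:460,::-1];cv2.imwrite('pics/s5c.png',cv2.resize(im,None,fx=3.5,fy=3.5,interpolation=cv2.INTER_CUBIC))"
```

```text
t 10.0167 pos [0.5908 0.1378 0.1248] yaw_y 123.93 zax [ 0.002  0.002 -1.   ] bin [0.0193 0.0413 0.1248] F [ 0.23 -0.02 -0.31] gw 0.0026150380551474795 gf 0.16851091291755438
[0.021, 0.038, 0.123] [ 0.0033 -0.0017  0.0018]
[0.0, 0.038, 0.134] [ 0.0032  0.0193 -0.0092]
```

View pics/s5c.png

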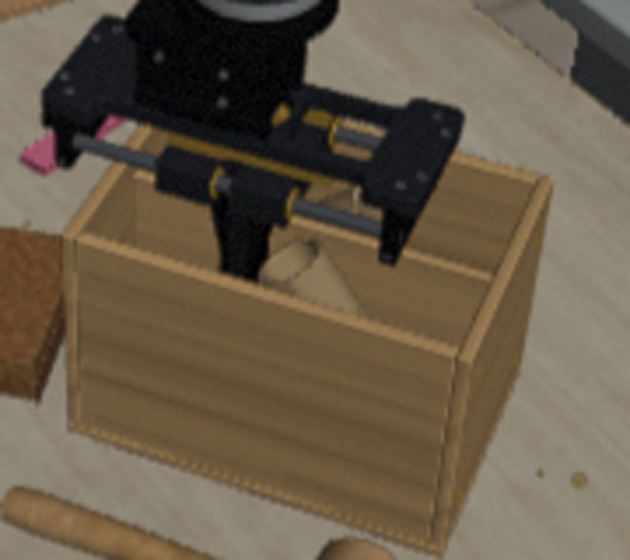

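The finger's tapered tip bears on the rim of tube 1 at about (265,270), and the tube is rising. I continue along the arc.

```bash
python3 -m handwheel '[{"x":0.001,"y":0.005,"z":-0.003,"wx":0,"wy":0,"wz":0},{"x":0.002,"y":0.01,"z":-0.006,"wx":0,"wy":0,"wz":0},{"x":0.002,"y":0.015,"z":-0.008,"wx":0,"wy":0,"wz":0},{"x":0.002,"y":0.02,"z":-0.01,"wx":0,"wy":0,"wz":0},{"x":0.002,"y":0.025,"z":-0.012,"wx":0,"wy":0,"wz":0},{"x":0.002,"y":0.03,"z":-0.014,"wx":0,"wy":0,"wz":0},{"x":0.002,"y":0.035,"z":-0.015,"wx":0,"wy":0,"wz":0},{"x":0.002,"y":0.04,"z":-0.016,"wx":0,"wy":0,"wz":0},{"x":0.002,"y":0.045,"z":-0.017,"wx":0,"wy":0,"wz":0},{"x":0.002,"y":0.045,"z":-0.017,"wx":0,"wy":0,"wz":0}]' 0 >/dev/null
python3 st.py;  python3 -c "
from h import *
g=snap('scene','s6')
im=g['image'][190:350,280:460,::-1];cv2.imwrite('pics/s6c.png',cv2.resize(im,None,fx=3.5,fy=3.5,interpolation=cv2.INTER_CUBIC))"
```

```text
t 10.9 pos [0.5631 0.1738 0.14  ] yaw_y 123.95 zax [-0.     0.001 -1.   ] bin [-0.0259  0.0384  0.14  ] F [-0.07  0.27 -0.1 ] gw 0.008111850829492976 gf 0.0
```

View pics/s6c.png

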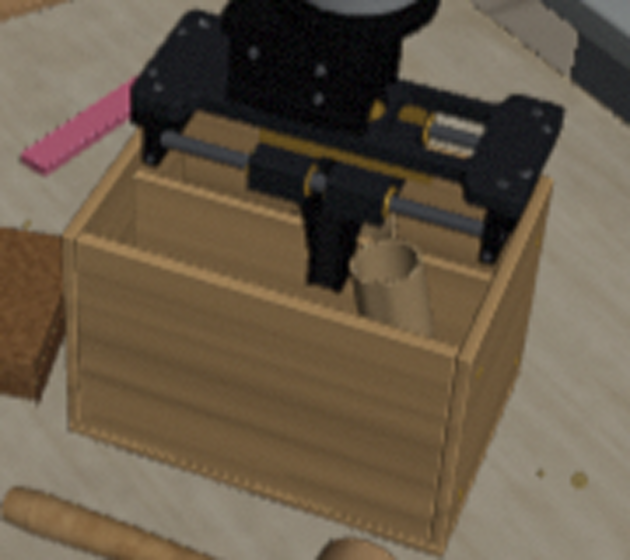

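Tube 1 leans only about 10° now, with its rim at (385,255). I ease it upright, then back off.

```bash
python3 -m handwheel '[{"x":0,"y":0.004,"z":-0.001,"wx":0,"wy":0,"wz":0},{"x":0,"y":0.008,"z":-0.002,"wx":0,"wy":0,"wz":0},{"x":0,"y":0.011,"z":-0.002,"wx":0,"wy":0,"wz":0},{"x":0,"y":0.014,"z":-0.002,"wx":0,"wy":0,"wz":0},{"x":0,"y":0.017,"z":-0.002,"wx":0,"wy":0,"wz":0},{"x":0,"y":0.02,"z":-0.002,"wx":0,"wy":0,"wz":0},{"x":0,"y":0.022,"z":-0.002,"wx":0,"wy":0,"wz":0},{"x":0,"y":0.022,"z":-0.002,"wx":0,"wy":0,"wz":0},{"x":0,"y":0.022,"z":-0.002,"wx":0,"wy":0,"wz":0}]' 0 >/dev/null
python3 st.py
python3 -m handwheel '[{"x":0,"y":-0.004,"z":0,"wx":0,"wy":0,"wz":0},{"x":0,"y":-0.012,"z":0,"wx":0,"wy":0,"wz":0},{"x":0,"y":-0.03,"z":0,"wx":0,"wy":0,"wz":0},{"x":0,"y":-0.04,"z":-0.03,"wx":0,"wy":0,"wz":0},{"x":0,"y":-0.04,"z":-0.065,"wx":0,"wy":0,"wz":0},{"x":0,"y":-0.04,"z":-0.08,"wx":0,"wy":0,"wz":0},{"x":0,"y":-0.04,"z":-0.08,"wx":0,"wy":0,"wz":0},{"x":0,"y":-0.04,"z":-0.08,"wx":0,"wy":0,"wz":0}]' 0 >/dev/null
python3 st.py; python3 tgt.py -66,-35,215 ; python3 -c "
from h import *
g=snap('scene','s7');a=g['image'][190:350,280:460,::-1]
g=snap('wrist','w7')
out=np.zeros((480,800,3),np.uint8);out[:427,:480]=cv2.resize(a,(480,427),interpolation=cv2.INTER_CUBIC);out[:300,480:]=g['image'][50:350,240:560,::-1];cv2.imwrite('pics/c7.png',out)"
```

```text
t 11.7 pos [0.5516 0.1905 0.1419] yaw_y 123.86 zax [ 0.  0. -1.] bin [-0.0463  0.0381  0.1419] F [-0.32  0.48  0.29] gw 0.004497738833206391 gf 0.0
t 12.3667 pos [0.5749 0.1563 0.2228] yaw_y 123.78 zax [ 0.002  0.001 -1.   ] bin [-0.0049  0.0384  0.2228] F [-0.63  0.11 -0.77] gw 0.004211016182569299 gf 0.0
[-0.066, -0.035, 0.215] [0.0735 0.061  0.0076]
```

View pics/c7.png

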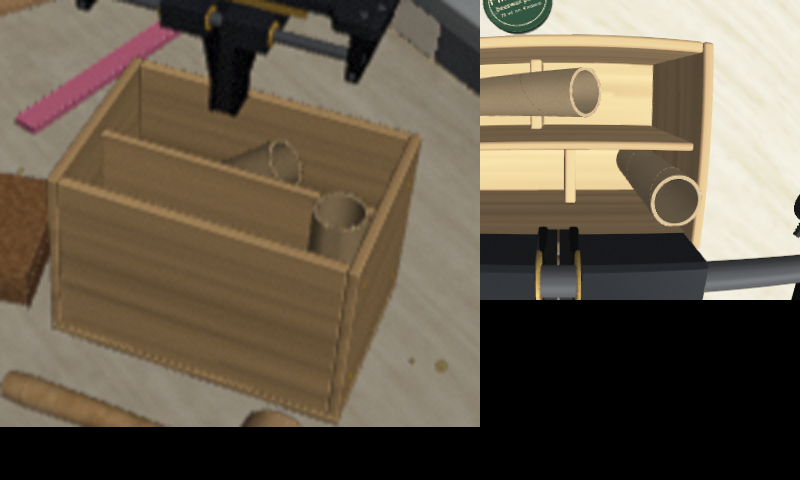

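Tube 1 stands upright in its pocket, with its rim round and its top level at (340,212). Tube 2 is unmoved. All 10 views are now used, so I check from here on numerically. Next is tube 2, the mirror case.

```bash
python3 -m handwheel '[{"x":0.04,"y":0.02,"z":0,"wx":0,"wy":0,"wz":0},{"x":0.074,"y":0.06,"z":0,"wx":0,"wy":0,"wz":0},{"x":0.074,"y":0.06,"z":0.005,"wx":0,"wy":0,"wz":0},{"x":0.074,"y":0.06,"z":0.005,"wx":0,"wy":0,"wz":0},{"x":0.074,"y":0.06,"z":0.005,"wx":0,"wy":0,"wz":0}]' 0 >/dev/null
python3 st.py; python3 tgt.py -66,-35,93
```

```text
t 12.8833 pos [0.4782 0.1657 0.2158] yaw_y 123.93 zax [-0.001 -0.001 -1.   ] bin [-0.0667 -0.0366  0.2158] F [ 0.55 -0.36 -0.01] gw 0.0039318804167655565 gf 0.0
[-0.066, -0.035, 0.093] [-0.0017 -0.0007  0.1228]
```

```bash
python3 - <<'E'
from h import *
# tube 1 top rim from the scene picture: fit to bright ellipse region around predicted place, and predicted pixel of ideal standing tube
for p in((-.082,.034,.158),(-.082,.034,.148)):print(w2px('scene',b2w(p)))
im=cv2.imread('pics/s7.png');print(im.shape)
# seen top centre in c7 (340,212) -> scene pixel
u,v=280+340*180/480,190+212*160/427;print(u,v,w2b(px2w('scene',u,v,.158)))
E
```

```text
[407.36263374 269.1200853 ]
[406.78229938 273.36743804]
(480, 640, 3)
407.5 269.43793911007026 [-0.08245181  0.03465226  0.158     ]
```

The tube 1 head measures bin (-82, 35) mm at a height of 158 mm, which is just where it should stand. Down beside tube 2's head.

```bash
python3 -m handwheel '[{"x":-0.001,"y":0,"z":0.04,"wx":0,"wy":0,"wz":0},{"x":-0.001,"y":0,"z":0.08,"wx":0,"wy":0,"wz":0},{"x":-0.001,"y":0,"z":0.11,"wx":0,"wy":0,"wz":0},{"x":-0.001,"y":0,"z":0.123,"wx":0,"wy":0,"wz":0},{"x":-0.001,"y":0,"z":0.123,"wx":0,"wy":0,"wz":0},{"x":-0.001,"y":0,"z":0.123,"wx":0,"wy":0,"wz":0}]' 0 >/dev/null
python3 st.py
python3 -m handwheel '[{"x":0,"y":-0.006,"z":0,"wx":0,"wy":0,"wz":0},{"x":0,"y":-0.012,"z":0,"wx":0,"wy":0,"wz":0},{"x":0,"y":-0.016,"z":-0.002,"wx":0,"wy":0,"wz":0},{"x":0,"y":-0.021,"z":-0.007,"wx":0,"wy":0,"wz":0},{"x":0,"y":-0.026,"z":-0.012,"wx":0,"wy":0,"wz":0},{"x":0,"y":-0.032,"z":-0.018,"wx":0,"wy":0,"wz":0},{"x":0,"y":-0.038,"z":-0.023,"wx":0,"wy":0,"wz":0},{"x":0,"y":-0.044,"z":-0.028,"wx":0,"wy":0,"wz":0},{"x":0,"y":-0.044,"z":-0.028,"wx":0,"wy":0,"wz":0}]' 0 >/dev/null
python3 st.py
```

```text
t 13.3833 pos [0.4805 0.1654 0.0932] yaw_y 123.77 zax [-0.001 -0.002 -1.   ] bin [-0.0651 -0.0349  0.0932] F [ 0.17 -0.39  1.02] gw 0.005026094150256031 gf 0.0
t 14.1333 pos [0.5062 0.1285 0.1236] yaw_y 123.75 zax [ 0.003  0.    -1.   ] bin [-0.0201 -0.0341  0.1236] F [-0.05 -0.85  0.58] gw 0.002140204034999433 gf 0.10596578009426594
```

It mirrors the tube 1 run so far. I do the second part of the arc, then ease it upright.

```bash
python3 -m handwheel '[{"x":0,"y":-0.005,"z":-0.003,"wx":0,"wy":0,"wz":0},{"x":0,"y":-0.01,"z":-0.006,"wx":0,"wy":0,"wz":0},{"x":0,"y":-0.015,"z":-0.008,"wx":0,"wy":0,"wz":0},{"x":0,"y":-0.02,"z":-0.01,"wx":0,"wy":0,"wz":0},{"x":0,"y":-0.025,"z":-0.012,"wx":0,"wy":0,"wz":0},{"x":0,"y":-0.03,"z":-0.014,"wx":0,"wy":0,"wz":0},{"x":0,"y":-0.035,"z":-0.015,"wx":0,"wy":0,"wz":0},{"x":0,"y":-0.04,"z":-0.016,"wx":0,"wy":0,"wz":0},{"x":0,"y":-0.045,"z":-0.017,"wx":0,"wy":0,"wz":0},{"x":0,"y":-0.045,"z":-0.017,"wx":0,"wy":0,"wz":0}]' 0 >/dev/null
python3 st.py
python3 -m handwheel '[{"x":0,"y":-0.004,"z":-0.001,"wx":0,"wy":0,"wz":0},{"x":0,"y":-0.008,"z":-0.002,"wx":0,"wy":0,"wz":0},{"x":0,"y":-0.011,"z":-0.002,"wx":0,"wy":0,"wz":0},{"x":0,"y":-0.014,"z":-0.002,"wx":0,"wy":0,"wz":0},{"x":0,"y":-0.017,"z":-0.002,"wx":0,"wy":0,"wz":0},{"x":0,"y":-0.02,"z":-0.002,"wx":0,"wy":0,"wz":0},{"x":0,"y":-0.022,"z":-0.002,"wx":0,"wy":0,"wz":0},{"x":0,"y":-0.022,"z":-0.002,"wx":0,"wy":0,"wz":0},{"x":0,"y":-0.022,"z":-0.002,"wx":0,"wy":0,"wz":0}]' 0 >/dev/null
python3 st.py
```

```text
t 14.9667 pos [0.5301 0.0911 0.1391] yaw_y 123.76 zax [ 0.001 -0.001 -1.   ] bin [ 0.0243 -0.0352  0.1391] F [ 0.49 -1.26 -0.56] gw 0.0028664887746991745 gf 0.0
t 15.7167 pos [0.5417 0.0741 0.1408] yaw_y 123.84 zax [-0.  0. -1.] bin [ 0.0448 -0.035   0.1408] F [ 0.89 -0.1  -0.75] gw 0.004038537209558529 gf 0.0
```

```bash
python3 -m handwheel '[{"x":0,"y":0.004,"z":0,"wx":0,"wy":0,"wz":0},{"x":0,"y":0.012,"z":0,"wx":0,"wy":0,"wz":0},{"x":0,"y":0.03,"z":0,"wx":0,"wy":0,"wz":0},{"x":0,"y":0.04,"z":-0.03,"wx":0,"wy":0,"wz":0},{"x":0,"y":0.04,"z":-0.065,"wx":0,"wy":0,"wz":0},{"x":0,"y":0.04,"z":-0.1,"wx":0,"wy":0,"wz":0},{"x":0,"y":0.04,"z":-0.12,"wx":0,"wy":0,"wz":0},{"x":0,"y":0.04,"z":-0.12,"wx":0,"wy":0,"wz":0}]' 0 >/dev/null
python3 -m handwheel '[{"x":0.168,"y":-0.249,"z":0,"wx":0,"wy":0,"wz":20},{"x":0.168,"y":-0.249,"z":0,"wx":0,"wy":0,"wz":20},{"x":0.168,"y":-0.249,"z":0,"wx":0,"wy":0,"wz":20},{"x":0.168,"y":-0.249,"z":0,"wx":0,"wy":0,"wz":20},{"x":0.168,"y":-0.249,"z":0,"wx":0,"wy":0,"wz":20},{"x":0.168,"y":-0.249,"z":0,"wx":0,"wy":0,"wz":20},{"x":0.168,"y":-0.249,"z":0,"wx":0,"wy":0,"wz":20},{"x":0.168,"y":-0.249,"z":0,"wx":0,"wy":0,"wz":20},{"x":0.168,"y":-0.249,"z":0,"wx":0,"wy":0,"wz":20}]' >/dev/null
python3 st.py; python3 - <<'E'
from h import *
snap('scene','s8');snap('top','top8')
a=cv2.imread('pics/top3.png').astype(int);b=cv2.imread('pics/top8.png').astype(int)
print('bystander diff', [(n,abs(a-b)[v0:v1,u0:u1].mean().round(2)) for n,v0,v1,u0,u1 in(('mallet',180,246,170,270),('tin',290,325,285,320),('block',190,245,290,348))])
g=b.astype(np.uint8)
# template: compare each tube's top view to the other by half-turn about the bin centre (the rig is symmetric)
e=cv2.cvtColor(g,cv2.COLOR_BGR2GRAY)
for n,p in(('t1',(-.082,.034,.158)),('t2',(.082,-.034,.158))):
    u,v=w2px('top',b2w(p));r=np.linalg.norm(w2px('top',b2w(np.add(p,(.018,0,0))))-[u,v]);print(n,'expected px',u,v,'r',r)
    k=6;x0,y0=int(u)-16,int(v)-16;c=cv2.resize(e[y0:y0+33,x0:x0+33],None,fx=k,fy=k,interpolation=cv2.INTER_CUBIC)
    h=cv2.HoughCircles(cv2.GaussianBlur(c,(5,5),1),cv2.HOUGH_GRADIENT,1,20,param1=80,param2=15,minRadius=int(.8*r*k),maxRadius=int(1.15*r*k))
    if h is not None:
        for q in h[0][:3]:
            uu,vv=x0+(q[0]+.5)/k-.5,y0+(q[1]+.5)/k-.5;print('  found',uu,vv,q[2]/k,'bin',w2b(px2w('top',uu,vv,.158)).round(4))
E
```

```text
t 17.1333 pos [ 0.517  -0.1968  0.2602] yaw_y 103.43 zax [-0.001 -0.001 -1.   ] bin [ 0.2559 -0.2067  0.2602] F [-0.11  0.36 -0.31] gw 0.0045798207471681104 gf 0.0
bystander diff [('mallet', np.float64(5.26)), ('tin', np.float64(3.82)), ('block', np.float64(4.28))]
t1 expected px 203.8309003534393 271.5894989019271 r 9.400913129585897
  found 203.33333 271.66666 7.85 bin [-0.0829  0.0344  0.158 ]
t2 expected px 294.64249039338637 255.67285425742824 r 9.318419343594108
  found 296.0 257.0 7.4166665 bin [ 0.0828 -0.0376  0.158 ]
  found 293.16666 254.16667 7.933333 bin [ 0.0812 -0.03    0.158 ]
```

```bash
python3 - <<'E'
from h import *
G=lambda n:cv2.cvtColor(cv2.imread(f'pics/{n}.png'),cv2.COLOR_BGR2GRAY)
a,b=G('top0'),G('top8')
for n,v0,v1,u0,u1 in(('mallet',205,246,170,205),('tin',290,325,285,320),('block',190,245,290,348),('strip',195,290,430,470),('table',350,390,200,280)):
    t=a[v0:v1,u0:u1] if n!='strip' else None
    if t is None: continue
    r=cv2.matchTemplate(b[v0-8:v1+8,u0-8:u1+8],t,cv2.TM_CCOEFF_NORMED);_,m,_,l=cv2.minMaxLoc(r);print(n,'score',round(m,3),'shift px',l[0]-8,l[1]-8)
s=G('s8')
def match(img,cam,h,sz):
    p1,p2=[w2px(cam,b2w(p)) for p in((-.082,.034,.158),(.082,-.034,.158))]
    x,y=p1.round().astype(int);t=img[y-sz:y+sz+1,x-sz:x+sz+1]
    X,Y=p2.round().astype(int);r=cv2.matchTemplate(img[Y-sz-h:Y+sz+h+1,X-sz-h:X+sz+h+1],t,cv2.TM_CCOEFF_NORMED);_,m,_,l=cv2.minMaxLoc(r)
    q=p2+np.array(l)-h;print(cam,'t2 score',round(m,3),'off',np.array(l)-h,'bin',w2b(px2w(cam,*q,.158)).round(4))
match(s,'scene',10,12);match(b,'top',8,11)
E
```

```text
mallet score 0.998 shift px 0 0
tin score 0.996 shift px 0 0
block score 0.999 shift px 0 0
table score 0.916 shift px 0 0
scene t2 score 0.391 off [0 2] bin [ 0.0796 -0.0285  0.158 ]
top t2 score 0.395 off [-2 -2] bin [ 0.0808 -0.0287  0.158 ]
```

Both cameras put the tube 2 head at bin (80, -29) mm at standing height. The bystanders have shifted 0 px, and the arm is clear of everything.

```bash
python3 -c "
from bench import ctrl
print(ctrl.close_job())"
```

```text
the job is handed in; nothing more can be done
None
```

I handed the job in at about 17 s, and no verdict came back: the strip was laid on the table (seen in a picture), tube 1 measured and seen upright, tube 2 upright by measurement only (weak image matches, no view left), and the mallet, tin and block unmoved.

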